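Dial open the padlock on the reagent box

ROBOT

A 6-joint arm with a two-finger parallel gripper is mounted at the origin on a cart in front of the work surface, level with it; the furniture and walls round the work are solid. World frame = base frame: x ahead of the robot, y to its left, z up, the work surface at z = 0. Lengths are in m, angles in rad, forces in N, time in s.
With the tool pointing down it reaches from about 0.3 to 0.775 m from the base axis. Payload 14.6 kg.
Tool frame: the origin (TCP) lies at the very end of the fingers, on their centre line; the grasp point (between the pads) lies 19 mm behind it (ctrl.hold_point_z is the distance from the TCP to the grasp point, in m); x points along the fingers, y is the direction in which the jaws open and shut, and the axes are right-handed (so a half turn about x gives the same grasp; the last joint's range is limited). The gripper opens to 94 mm and grips with 3 to 60 N. Pads are 16 mm wide; open, the fingers measure 119 mm over their backs; the gripper's body (75 mm by 177 mm) begins 78 mm behind the grasp point.
Start: joints at [1.137, 0.3, 1.521, -0, 1.321, -0.067], TCP at [0.197, 0.513, 0.205] pointing down, gripper open.
Joint ranges: [-3.03, 3.03], [-0.79, 2.21], [0.23, 2.52], [-1.04, 4.18], [0, 3.07], [-2.55, 2.55]. Speed limits (rad/s): [2.22, 2.22, 2.57, 3.14, 3.14, 3.14].

INTERFACE

Orientations are given as [roll, pitch, yaw] about the fixed x, y, z axes, in that order (R = Rz(yaw) Ry(pitch) Rx(roll)).
In Python, from station import get_obs, camera, ticket, ctrl gives the robot as it stands.
- The arm moves only by the tool step_arm, never from a script. Its argument "motion" is a list that holds one entry, the list of rows, each a list of 6 numbers: the shift along the tool's x, y, z in m, then the turn, a rotation vector about the tool's x, y, z in degrees. A call has 1 to 12 rows; each row shifts and turns the commanded pose from where the row before left it, along the tool's axes as they then stand; what a row does not reach is not made up. A row lasts 1/8 s, in which the tool goes at most 62.5 mm and 10.7 degrees, less where a joint would pass 70% of its speed; a pose out of reach is approached as far as the arm can. A call is refused whole if a number of a shift passes 0.0625 or a number of a turn 10.7, either way. A call with a gripper value outside its range is refused whole. "fingers" is the finger opening in m, from 0 to 0.094, set as the call begins (left out, the last holds). The fingers move at their own pace and stop on an object; "squeeze" is the grip in N (left out, the last holds). Time passes only in rows, so rows that do not move let the fingers close. It gives the time, the measured TCP pose, the force and the opening at its end, in the units of the state.
- get_obs(): the state, without advancing time (a new reading comes with each control period).
- camera(name): name is "side" or "top" or "wrist"; returns a dict with "pixels" (420x560x3 uint8, red, green, blue), "fx", "fy", "cx", "cy" (pixels), "k1" (the pictures are not rectified: a ray, as slopes to the right and down, at radius r is drawn at 1 + k1 r^2 times it, then the intrinsics apply), "extrinsics" (4x4, takes a point from world to camera coordinates); the wrist camera has in their place "T_tool_cam" (4x4, takes a point from camera to tool coordinates, whose origin is the TCP and whose axes are the tool frame's). Camera axes: x right, y up, looking along -z (the intrinsics and any distortion apply to the point x, -y, -z); pixel columns grow to the right and rows downward; lengths in m; the calibration is good to about 2 mm. A picture is of the moment at which its call begins: read the wrist's pose just before it. There is no depth.
- ticket.hand_in(): hands the job in, once; it reports no verdict.
The state is a dict: "time_s": time; "qpos": joint angles; "joint_vel": joint speeds; "tau": joint torques, N m; "ee_pos": TCP position; "eef_rot": TCP orientation; "force": force on the tool from outside, world axes, zero at the start; "moment": the same for the moment, N m; "grip_width": finger opening in m.
Only numpy, scipy, OpenCV 4.12 (cv2) and the standard library are available. Lean on these libraries where they do the work, as an engineer would, in place of code of your own. Each camera call takes 0.05 s, during which the arm holds its last target.

TASK

Open the combination padlock on the grey steel reagent box: taking the shackle end as twelve o'clock, turn its dial clockwise to two o'clock, then back anticlockwise to eleven (it clicks at every hour, and overshooting scrambles it). Then draw the lock's body straight back until the shackle is fully out, unhook the open lock from the staple and lift it off. Finish with the gripper still holding the lock, dial up, shackle open and the whole lock at least 10 cm above the top of the box; leave the timer, bottle and vial where they are.

Things in the scene. Friction and masses are not known exactly. Their poses are not given: they have to be found in the camera images.
- reagent_box: Grey steel box fixed on the bench, 260 (x) by 220 (y) mm, flat deck 85 mm high; origin under its centre. Rear half (x above 10 mm): a 4 mm lid. The padlock lies in a channel on the deck centred at x -60, y -16 mm: floor 4 mm above the deck, two cheeks along x, 58 mm apart, 12 mm above the deck, ends open: the lock can slide along x but not turn.
- staple (a point): Centre of the eye of the staple, a fixed upright loop of 5 mm rod across the box (its y-z plane), 19 mm above the deck, 45 mm in x ahead of the shut lock's centre, 16 mm to its left. Eye 19 mm wide, loop top 34 mm above the deck. The shackle's left leg runs through it along x with 6 mm of room all round, so the lock may be raised 3 mm to slide clear of the channel's floor. Axes as the box's.
- lock_centre (a point): Centre of the loose padlock's steel body, 0.37 kg, 58 (x) by 54 (y) by 30 (z) mm, lying dial up in the channel. x points to the shackle (twelve o'clock), away from the robot; y left; z up. Its top 22 mm stand above the cheeks: grip it there across y. Drawn back about 7 mm, its shackle is stopped by the staple; another 18 mm back opens it.
- shackle_tip (a point): Tip of the left (+y) leg of the U shackle, 7 mm rod, legs 32 mm apart; its x axis points to the bow, which ends 40 mm ahead of the tip. Shut, the tip is 6 mm inside the body; open, 12 mm clear of the body's shackle face. To unhook: slide the open lock forward some 36 mm until that face all but touches the staple, the loop now standing in this gap, and lift straight up.
- dial_grip (a point): On the dial's axis, half-way up its knob, 28.5 mm above lock_centre. Round black fluted knob, diameter 34 mm, 18 mm high, from 4.5 mm above the lock's face, on a flat skirt 41 mm wide. A white ridge on top points along its x axis; twelve white marks on the lock's face are the hours, twelve o'clock being the shackle end.
- dial (a joint): Angle of the dial's pointer, rad, 0 at twelve o'clock, positive clockwise from above: two is +1.047, eleven -0.524. It clicks into a notch at each hour (about 0.1 N m to leave) and centres there when let go; starts at eleven, twelve or one. Opens only if turned to two, then back to eleven (each within 0.1). Past two by mistake: back to nine (-1.571), then begin again.
- shackle (a joint): How far the shackle stands out of the body, m: 0 shut, 0.018 fully open. It moves only when the combination is set (about 2 mm of play otherwise), needs about 5 N to slide, and stays where it is left.
- timer: Bystander: small white bench timer, 62 by 66 by 18 mm, lying on the box's lid; origin under its centre.
- bottle_left: Bystander: brown bottle with a blue cap, 47 mm wide, 98 mm high, at the left; origin under its centre.
- vial: Bystander: dark vial with a white cap, 33 mm wide, 73 mm high, at the left; origin under its centre.
Things that resemble listed ones, but are neither listed nor needed, are in the scene too. Leave any green or turquoise look-alike of the part that bears lock_centre alone.

How it is judged:
By the outcome, as a careful person would: the job done as asked, in the order asked, and still so for the second after the job is handed in, while the arm keeps its last pose, push and grip.
It also fails if it takes over 58 s, if anything falls off the work surface, if the arm or the gripper's body presses on something with over 40 N, if the wrist force passes 120 N, or if a joint passes its speed limit or range.

## Working session

There is one attempt and no reset: what is moved stays moved. The work goes in short steps, Python scripts to look and compute and a tool call to move; the robot and the scene stay as the last step left them, time stands still between calls to the robot, and variables do not carry over. Pictures are saved under pics/ and viewed, and the job is handed in when it is done.

Besides the shell and the picture viewer there is one more tool, called after "Call:" as name(argument=value, ...) on one line, values as JSON. step_arm: Moves the arm, as the interface text tells. Its arguments: {"type":"object","properties":{"motion":{"type":"array","items":{"type":"array","items":{"type":"array","items":{"type":"number"}}}},"fingers":{"type":"number"},"squeeze":{"type":"number"}},"required":["motion"]}

```bash
ls; mkdir -p pics; python3 - <<'E'
from station import get_obs,camera,ctrl
import cv2
o=get_obs();print(o);print(ctrl.hold_point_z)
for n in ["side","top","wrist"]:
    c=camera(n);cv2.imwrite(f"pics/{n}0.png",c["pixels"][:,:,::-1])
    print(n,{k:v for k,v in c.items() if k!="pixels"})
E
```

```text
pics
{'time_s': 0.0, 'qpos': array([ 1.13738294e+00,  3.00445612e-01,  1.52157093e+00,  9.85052637e-06,
        1.32070033e+00, -6.65954770e-02]), 'joint_vel': array([-1.67947903e-03,  8.83587388e-04, -6.30092735e-05, -8.92518645e-05,
        2.12123890e-03,  1.15143725e-03]), 'tau': array([-2.81206761e-03, -5.31792963e+01, -3.52740705e+01,  7.06576556e-02,
        2.44012027e-02, -7.07105005e-05]), 'ee_pos': array([0.197145  , 0.51317606, 0.20490461]), 'eef_rot': array([-1.64587867,  1.56967207, -2.01269902]), 'force': array([ 0.23115297,  0.67431352, -0.02034941]), 'moment': array([-0.01405624,  0.02622701, -0.0153938 ]), 'grip_width': 0.0940854039011714}
0.0188
side {'fx': 454.3892584787645, 'fy': 454.3892584787645, 'cx': 278.61172372082166, 'cy': 211.51868899288658, 'k1': -0.014738003699922996, 'extrinsics': array([[-0.44324135, -0.89636525, -0.00815128,  0.32817586],
       [ 0.74403932, -0.37295921,  0.5543527 , -0.48068988],
       [-0.49994259,  0.23964717,  0.83224193, -0.85229646],
       [ 0.        ,  0.        ,  0.        ,  1.        ]])}
top {'fx': 386.36939197086656,
[... 159 characters left out ...]
2332883,  0.07498969],
       [ 0.99158984, -0.01447983,  0.12860761, -0.60224159],
       [-0.12821484,  0.02539897,  0.99142113, -1.03996646],
       [ 0.        ,  0.        ,  0.        ,  1.        ]])}
wrist {'fx': 323.1368467566756, 'fy': 323.1368467566756, 'cx': 279.47972594929394, 'cy': 209.17595868047604, 'k1': -0.03538659462912492, 'T_tool_cam': array([[ 3.65938336e-04,  2.88605525e-01, -9.57448023e-01,
        -1.77675646e-01],
       [ 9.99999840e-01, -5.18069480e-04,  2.26038968e-04,
        -4.95137220e-04],
       [-4.30788504e-04, -9.57447953e-01, -2.88605669e-01,
        -8.48131171e-02],
       [ 0.00000000e+00,  0.00000000e+00,  0.00000000e+00,
         1.00000000e+00]])}
```

View pics/side0.png

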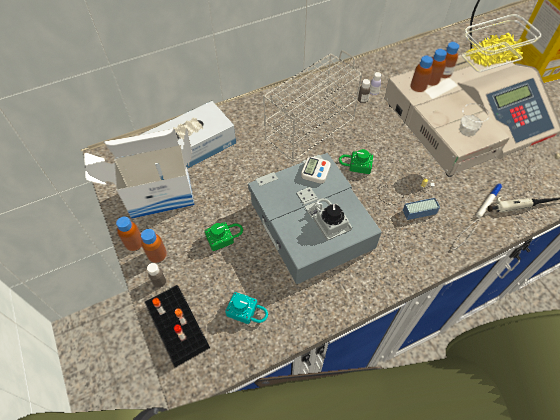

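View pics/top0.png

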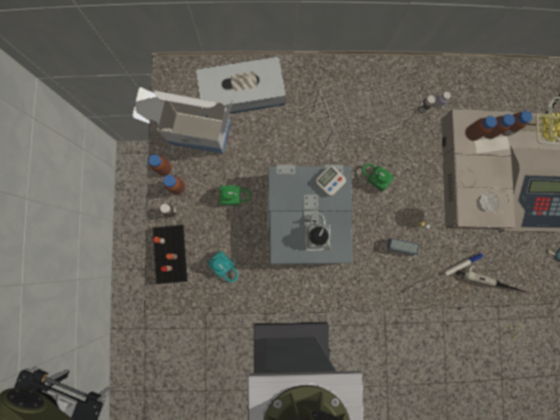

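View pics/wrist0.png

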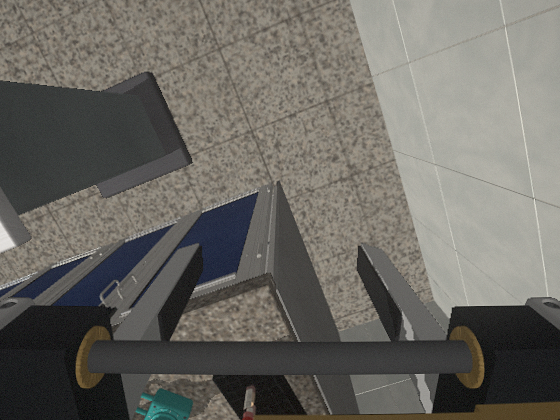

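```bash
cat > h.py <<'E'
import numpy as np,cv2
from scipy.spatial.transform import Rotation as R
from station import get_obs,camera,ctrl
def toolT(o):
    T=np.eye(4);T[:3,:3]=R.from_euler('xyz',o["eef_rot"]).as_matrix();T[:3,3]=o["ee_pos"];return T
def shot(n):
    o=get_obs();c=camera(n)
    if n=="wrist": c["W"]=toolT(o)@c["T_tool_cam"]
    else: c["W"]=np.linalg.inv(c["extrinsics"])
    return c
def ray(c,u,v):
    a=(u-c["cx"])/c["fx"];b=(v-c["cy"])/c["fy"];x,y=a,b
    for _ in range(20):
        s=1+c["k1"]*(x*x+y*y);x,y=a/s,b/s
    d=c["W"][:3,:3]@np.array([x,-y,-1]);return c["W"][:3,3],d/np.linalg.norm(d)
def onz(c,u,v,z):
    p,d=ray(c,u,v);return p+d*(z-p[2])/d[2]
def proj(c,P):
    q=np.linalg.inv(c["W"])@np.append(P,1);x,y=q[0]/-q[2],-q[1]/-q[2];s=1+c["k1"]*(x*x+y*y)
    return np.array([c["fx"]*x*s+c["cx"],c["fy"]*y*s+c["cy"]])
def two(c1,uv1,c2,uv2):
    p,d=ray(c1,*uv1);q,e=ray(c2,*uv2)
    A=np.stack([d,-e],1);t=np.linalg.lstsq(A,q-p,rcond=None)[0]
    a,b=p+t[0]*d,q+t[1]*e;return (a+b)/2,np.linalg.norm(a-b)
def crop(c,name,x0,y0,w,h,s):
    im=c["pixels"][y0:y0+h,x0:x0+w,::-1]
    cv2.imwrite("pics/"+name,cv2.resize(im,None,fx=s,fy=s,interpolation=cv2.INTER_CUBIC))
E
python3 - <<'E'
from h import *
s=shot("side");t=shot("top")
crop(s,"side1.png",240,150,150,140,4);crop(t,"top1.png",255,150,110,130,4)
print(s["W"][:3,3],t["W"][:3,3])
# dark knob blob
for c,n in((s,"s"),(t,"t")):
    g=c["pixels"].max(2)
    m=(g<45).astype(np.uint8)
    k,l,st,ce=cv2.connectedComponentsWithStats(m)
    for i in range(1,k):
        if 60<st[i,4]<2000: print(n,st[i],ce[i])
E
```

```text
[0.07701398 0.31913815 0.97846364] [0.46515899 0.09265135 1.10674815]
s [532 198  28   8  72] [542.23611111 200.69444444]
s [322 205  22  20 301] [332.4551495  214.94352159]
t [ 154  226   32   57 1388] [170.08573487 254.22838617]
t [310 228  17  16 186] [317.40860215 236.22580645]
t [   1  370   58   39 1212] [ 29.32673267 391.38366337]
t [ 69 392  33  28 543] [ 86.89134438 407.76427256]
t [268 398  76  22 817] [305.30232558 411.82864137]
```

View pics/side1.png

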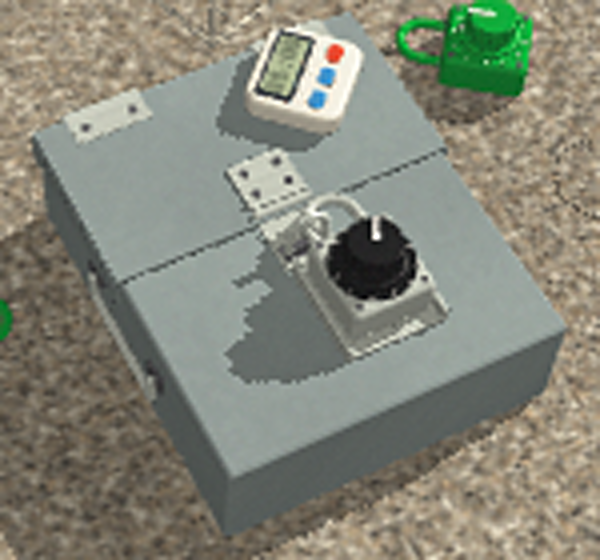

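View pics/top1.png

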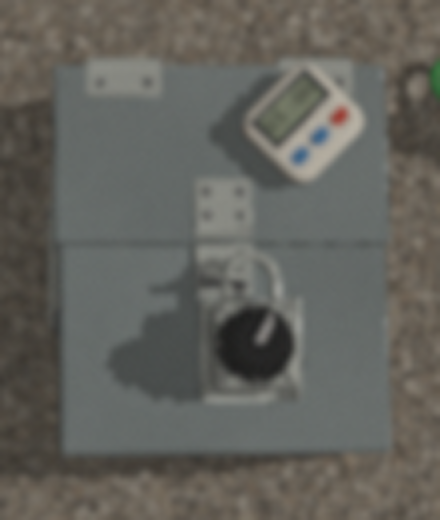

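```bash
python3 - <<'E'
from h import *
s=shot("side");t=shot("top")
f=lambda u,v:(u/4+255,v/4+150)
g=lambda u,v:(u/4+240,v/4+150)
P={n:onz(t,*f(*p),z) for n,p,z in [("FL",(64,453),.085),("FR",(390,451),.085),("RL",(54,65),.089),("RR",(388,68),.089)]}
for k,v in P.items(): print(k,v.round(4))
Q={n:onz(s,*g(*p),z) for n,p,z in [("FL",(230,475),.085),("FR",(565,328),.085),("RL",(33,135),.089)]}
for k,v in Q.items(): print("s",k,v.round(4))
print(np.linalg.norm(P["FL"]-P["FR"]),np.linalg.norm(P["FL"]-P["RL"]))
d=P["RL"]-P["FL"]+P["RR"]-P["FR"];e=P["FL"]-P["FR"]+P["RL"]-P["RR"]
print("yaw",np.degrees(np.arctan2(d[1],d[0])),np.degrees(np.arctan2(-e[0],e[1])))
# knob disc 
zk=.085+.004+.015+.0285
print("knob z",zk, onz(t,317.4,236.2,zk-.005),onz(s,332.5,214.9,zk-.005), two(t,(317.4,236.2),s,(332.5,214.9)))
# ridge ends on top
E
```

```text
FL [0.4593 0.0894 0.085 ]
FR [ 0.4565 -0.126   0.085 ]
RL [0.7189 0.0922 0.089 ]
RR [ 0.7144 -0.1346  0.089 ]
s FL [0.4609 0.0915 0.085 ]
s FR [ 0.4578 -0.1233  0.085 ]
s RL [0.7181 0.0933 0.089 ]
0.21535051948781694 0.2595908276372786
yaw -0.6402252785155 -0.9486460082221587
knob z 0.1325 [ 0.5256896  -0.02949766  0.1275    ] [ 0.5260329  -0.02964563  0.1275    ] (array([ 0.52566119, -0.02939007,  0.12818033]), np.float64(5.28683501908369e-05))
```

```bash
cat >> h.py <<'E'
def goal(pos,rotm=None):
    "relative shift in current tool frame, and rotvec deg (tool axes)"
    o=get_obs();T=toolT(o);d=T[:3,:3].T@(np.array(pos)-T[:3,3])
    rv=np.zeros(3) if rotm is None else R.from_matrix(T[:3,:3].T@rotm).as_rotvec(degrees=True)
    return d,rv
def down(a):
    "tool x down, tool z horizontal at heading a deg from world x"
    a=np.radians(a);x=np.array([0,0,-1.]);z=np.array([np.cos(a),np.sin(a),0]);return np.stack([x,np.cross(z,x),z],1)
E
python3 - <<'E'
from h import *
print(toolT(get_obs()).round(3))
print(goal([.45,-.03,.30],down(-.8)))
print(goal([.45,-.03,.30]))
E
```

```text
[[-0.     0.359  0.933  0.197]
 [-0.     0.933 -0.359  0.513]
 [-1.    -0.    -0.     0.205]
 [ 0.     0.     0.     1.   ]]
(array([-0.09457836, -0.41657135,  0.43083647]), array([-2.02167859e+01, -3.02507923e-03,  1.45853714e-02]))
(array([-0.09457836, -0.41657135,  0.43083647]), array([0., 0., 0.]))
```

Call:
step_arm(motion=[[[0,-0.02,0.026,0,0,0],[0,-0.033,0.0425,0,0,0],[0,-0.033,0.0425,0,0,0],[0,-0.033,0.0425,0,0,0],[0,-0.033,0.0425,0,0,0],[0,-0.033,0.0425,0,0,0],[0,-0.033,0.0425,0,0,0],[0,-0.033,0.0425,0,0,0],[0,-0.033,0.0425,0,0,0],[0,-0.033,0.0425,0,0,0],[0,-0.033,0.0425,0,0,0],[0,-0.033,0.0425,0,0,0]]])

```text
time_s: 1.85
ee_pos: [0.5213, -0.0228, 0.2055]
eef_rot: [0.48, 1.57, 0.113]
force: [0.5, -0.1, 0.1]
grip_width: 0.0942
```

Call:
step_arm(motion=[[[0,-0.006,0.008,0,0,0],[0,0,0,-10.1,0,0],[0,0,0,-10.1,0,0],[0,0,0,0,0,0],[0,0,0,0,0,0]]])

```text
time_s: 2.48
ee_pos: [0.5258, -0.0292, 0.2055]
eef_rot: [0.618, 1.571, 0.6]
force: [0.6, -1.1, -0.4]
grip_width: 0.0942
```

```bash
python3 - <<'E'
from h import *
print(toolT(get_obs()).round(4),get_obs()["qpos"].round(3),get_obs()["time_s"])
c=shot("wrist");crop(c,"w1.png",0,0,560,420,1);crop(c,"w1z.png",200,120,180,140,4)
cv2.imwrite("pics/w1raw.png",c["pixels"][:,:,::-1])
E
```

```text
[[ 1.000e-04  1.780e-02  9.998e-01  5.258e-01]
 [ 1.000e-04  9.998e-01 -1.780e-02 -2.920e-02]
 [-1.000e+00  1.000e-04  1.000e-04  2.055e-01]
 [ 0.000e+00  0.000e+00  0.000e+00  1.000e+00]] [-0.125  0.248  1.587  0.     1.307 -1.678] 2.475
```

View pics/w1.png

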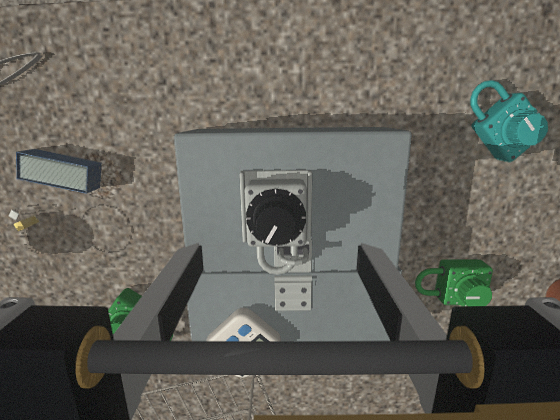

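View zoom.

View pics/w1z.png

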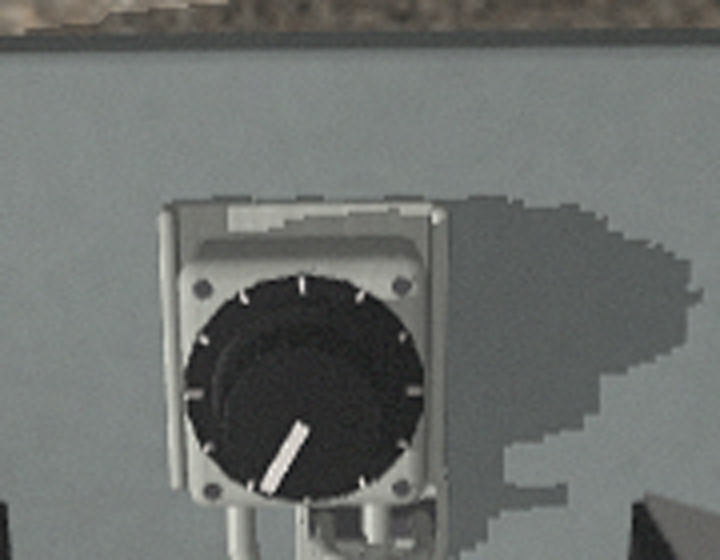

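```bash
python3 - <<'E'
from h import *
c=shot("wrist")
f=lambda u,v:(u/4+200,v/4+120)
for n,p,z in [("ctr",(303,392),.119),("ctr skirt z",(303,392),.122),("3",(193,394),.119),("9",(413,392),.119),("12",(307,500),.119),("6",(303,285),.119),("tip",(268,490),.1415),("tail",(301,425),.1415)]:
    print(n,onz(c,*f(*p),z).round(4))
for p in [(203,289),(401,287),(211,491),(401,488)]: print("screw",onz(c,*f(*p),.119).round(4))
for p in [(228,236),(395,236)]: print("rear edge",onz(c,*f(*p),.119).round(4))
for p in [(160,210),(446,210)]: print("cheeks",onz(c,*f(*p),.097).round(4))
E
```

```text
ctr [ 0.5283 -0.0329  0.119 ]
ctr skirt z [ 0.5273 -0.0329  0.122 ]
3 [ 0.5284 -0.0566  0.119 ]
9 [ 0.5287 -0.0093  0.119 ]
12 [ 0.5535 -0.0326  0.119 ]
6 [ 0.5047 -0.0325  0.119 ]
tip [ 0.5416 -0.04    0.1415]
tail [ 0.5278 -0.0331  0.1415]
screw [ 0.5052 -0.0535  0.119 ]
screw [ 0.5054 -0.0119  0.119 ]
screw [ 0.551  -0.0537  0.119 ]
screw [ 0.551  -0.0118  0.119 ]
rear edge [ 0.4939 -0.0478  0.119 ]
rear edge [ 0.4945 -0.0131  0.119 ]
cheeks [ 0.4922 -0.0645  0.097 ]
cheeks [ 0.4933 -0.0005  0.097 ]
```

Call:
step_arm(motion=[[[0,-0.003,0.002,9,0,0],[0,0,0,9,0,0],[0.01,0,0,9,0,0],[0.015,0,0,9,0,0],[0.015,0,0,9,0,0],[0,0,0,0,0,0],[0,0,0,0,0,0]]], fingers=0.056)

```text
time_s: 3.45
ee_pos: [0.5281, -0.0326, 0.1661]
eef_rot: [0.629, 1.57, -0.168]
force: [-0.0, 0.1, 0.1]
grip_width: 0.0564
```

```bash
python3 - <<'E'
from h import *
print(toolT(get_obs()).round(4),get_obs()["qpos"].round(3),get_obs()["time_s"])
c=shot("wrist");crop(c,"w2.png",0,0,560,420,1);crop(c,"w2z.png",180,150,200,150,4)
for y in(.028,-.028): print(proj(c,(toolT(get_obs())@[0,y,0,1])[:3]))
E
```

```text
[[ 8.000e-04  7.151e-01  6.990e-01  5.281e-01]
 [-1.000e-04  6.990e-01 -7.151e-01 -3.260e-02]
 [-1.000e+00  5.000e-04  6.000e-04  1.661e-01]
 [ 0.000e+00  0.000e+00  0.000e+00  1.000e+00]] [-0.131  0.289  1.63  -0.     1.222 -0.905] 3.45
[326.89144377 258.57203821]
[233.98142188 258.47328784]
```

View pics/w2z.png

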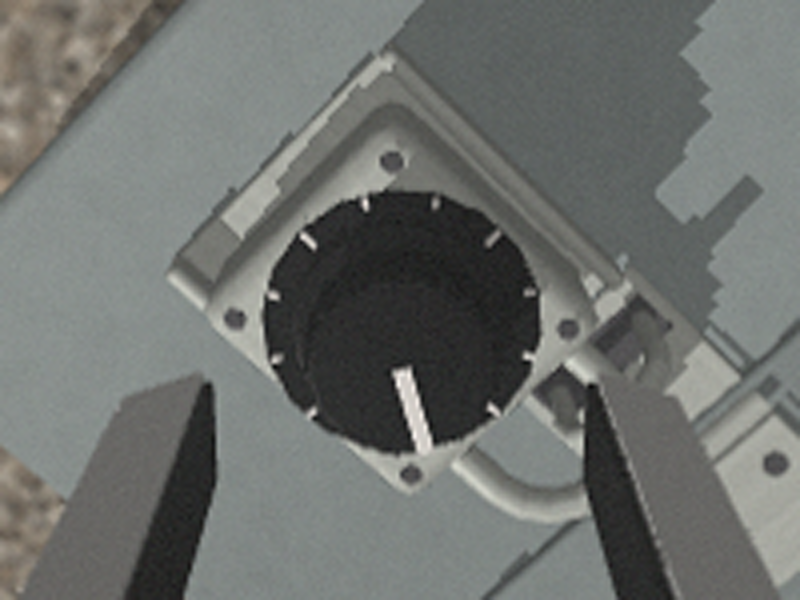

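```bash
python3 - <<'E'
from h import *
c=shot("wrist")
f=lambda u,v:(u/4+180,v/4+150)
S=[onz(c,*f(*p),.119) for p in [(391,160),(411,474),(235,318),(568,328)]]
for s in S: print(s.round(4))
print("ctr",np.mean(S,0).round(4)); print("tail",onz(c,*f(402,370),.1415).round(4),"tip",onz(c,*f(424,452),.1415).round(4))
T=toolT(get_obs())
for y in(.028,-.028): print((proj(c,(T@[0,y,-.008,1])[:3])-[180,150])*4)
a=S[1]-S[2];b=S[3]-S[0];print(np.degrees(np.arctan2(a[1],a[0])),np.degrees(np.arctan2(b[1],b[0])))
a=S[0]-S[2];b=S[3]-S[1];print(np.degrees(np.arctan2(-a[0],a[1])),np.degrees(np.arctan2(-b[0],b[1])))
E
```

```text
[ 0.5051 -0.0117  0.119 ]
[ 0.5512 -0.0534  0.119 ]
[ 0.5054 -0.0534  0.119 ]
[ 0.551  -0.0116  0.119 ]
ctr [ 0.5282 -0.0325  0.119 ]
tail [ 0.5282 -0.0325  0.1415] tip [ 0.5416 -0.0407  0.1415]
[589.63556746 384.91598231]
[213.57130308 384.49982928]
-0.029536595890910452 0.06184471114654625
0.40091355513954907 0.26460681556612903
```

Call:
step_arm(motion=[[[0.012,0,0,0,0,0],[0.012,0,0,0,0,0],[0.01,0,0,0,0,0],[0.005,0,0,0,0,0],[0,0,0,0,0,0],[0,0,0,0,0,0]]])

```text
time_s: 4.3
ee_pos: [0.528, -0.0326, 0.1268]
eef_rot: [0.68, 1.57, -0.12]
force: [-0.9, -0.1, 0.1]
grip_width: 0.056
```

Call:
step_arm(motion=[[[0,0,0,0,0,0],[0,0,0,0,0,0],[0,0,0,0,0,0],[0,0,0,0,0,0],[0,0,0,0,0,0]]], fingers=0.02, squeeze=22)

```text
time_s: 4.92
ee_pos: [0.5279, -0.0326, 0.1266]
eef_rot: [0.855, 1.571, 0.056]
force: [0.8, -0.0, 1.0]
grip_width: 0.0327
```

Call:
step_arm(motion=[[[0,0,0,5,0,0],[0,0,0,5,0,0],[0,0,0,5,0,0],[0,0,0,5,0,0],[0,0,0,5,0,0],[0,0,0,4,0,0],[0,0,0,0,0,0],[0,0,0,0,0,0]]])

```text
time_s: 5.92
ee_pos: [0.5279, -0.0326, 0.1266]
eef_rot: [1.593, 1.571, 0.289]
force: [0.6, 1.5, 1.4]
grip_width: 0.0328
```

```bash
python3 - <<'E'
from h import *
T=toolT(get_obs());print(T.round(4),np.degrees(np.arctan2(T[1,2],T[0,2])),get_obs()["force"],get_obs()["moment"],get_obs()["time_s"])
c=shot("wrist");crop(c,"w3z.png",180,150,200,150,4)
E
```

```text
[[ 1.000e-04  9.647e-01  2.634e-01  5.279e-01]
 [ 0.000e+00  2.634e-01 -9.647e-01 -3.260e-02]
 [-1.000e+00  1.000e-04 -0.000e+00  1.266e-01]
 [ 0.000e+00  0.000e+00  0.000e+00  1.000e+00]] -74.72718689534658 [0.56794756 1.45772721 1.37824908] [ 0.1779385   0.20103762 -0.12365738] 5.925
```

View pics/w3z.png

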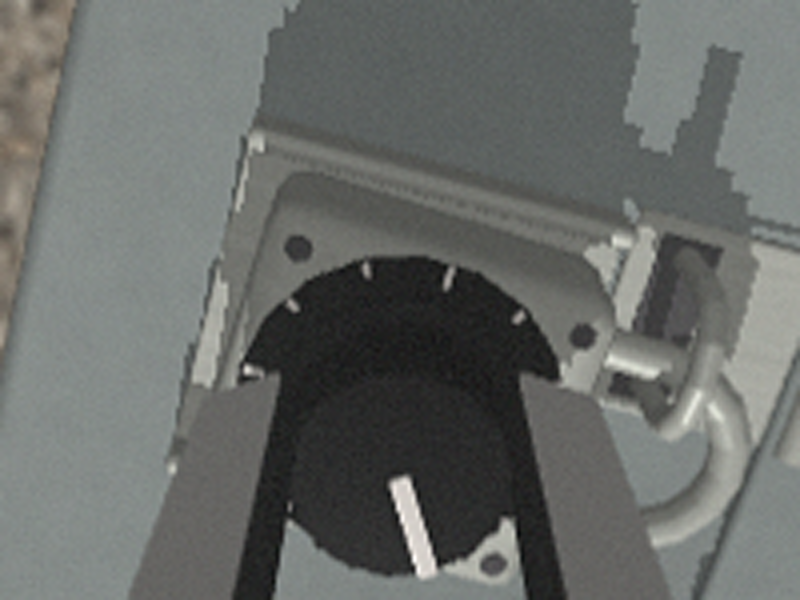

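```bash
cat >> h.py <<'E'
def ridge(c,name,box,thr=150,f=4):
    x0,y0,w,h=box
    g=c["pixels"][y0:y0+h,x0:x0+w].min(2)
    m=(g>thr).astype(np.uint8);k,l,st,ce=cv2.connectedComponentsWithStats(m)
    for i in range(1,k):
        if st[i,4]<25: continue
        ys,xs=np.nonzero(l==i)
        P=np.array([onz(c,x+x0,y+y0,.1415)[:2] for x,y in zip(xs,ys)])
        m0=P.mean(0);w_,v=np.linalg.eigh(np.cov((P-m0).T));d=v[:,1]
        if d@(m0-[.528,-.0325])<0:d=-d
        print(name,len(xs),ce[i]+[x0,y0],m0.round(4),"len",(4*np.sqrt(w_[1])).round(4),"clock deg",-np.degrees(np.arctan2(d[1],d[0])))
E
python3 - <<'E'
from h import *
c=shot("wrist");ridge(c,"r",(260,255,50,50))
E
```

```text
r 133 [283.02255639 281.59398496] [ 0.5313 -0.0395] len 0.0186 clock deg 59.676836190756795
r 97 [301.77319588 288.74226804] [ 0.5428 -0.041 ] len 0.0135 clock deg 117.95606056034303
```

Call:
step_arm(motion=[[[0,0,0,-5,0,0],[0,0,0,-8,0,0],[0,0,0,-8,0,0],[0,0,0,-8,0,0],[0,0,0,-8,0,0],[0,0,0,-8,0,0],[0,0,0,-8,0,0],[0,0,0,-8,0,0],[0,0,0,-8,0,0],[0,0,0,-8,0,0],[0,0,0,-5,0,0],[0,0,0,0,0,0]]])

```text
time_s: 7.52
ee_pos: [0.5274, -0.0328, 0.1265]
eef_rot: [-3.086, 1.57, -2.96]
force: [-5.5, -0.8, 6.7]
grip_width: 0.0326
```

Call:
step_arm(motion=[[[0,0,0,-4,0,0],[0,0,0,-3,0,0],[0,0,0,0,0,0],[0,0,0,0,0,0]]])

```text
time_s: 8.02
ee_pos: [0.5274, -0.0328, 0.1265]
eef_rot: [-3.055, 1.569, -2.808]
force: [-4.7, -1.1, 5.4]
grip_width: 0.0327
```

```bash
python3 - <<'E'
from h import *
T=toolT(get_obs());print(np.degrees(np.arctan2(T[1,2],T[0,2])),get_obs()["moment"],get_obs()["time_s"],get_obs()["qpos"])
c=shot("wrist");crop(c,"w4z.png",180,150,200,150,4);ridge(c,"r",(260,255,50,50))
E
```

```text
14.156840514332842 [-0.17526372  0.9824242   0.03790309] 8.025 [-1.31191442e-01  3.32544019e-01  1.67163233e+00 -6.41789781e-04
  1.13857851e+00 -1.94880214e+00]
r 45 [302.77777778 287.4       ] [ 0.5343 -0.0177] len 0.0107 clock deg -146.23006529554442
r 86 [262.77906977 298.53488372] [ 0.5469 -0.0381] len 0.0111 clock deg -27.069796474297476
r 93 [288.82795699 296.86021505] [ 0.5421 -0.0239] len 0.0111 clock deg -42.25057772036495
```

View pics/w4z.png

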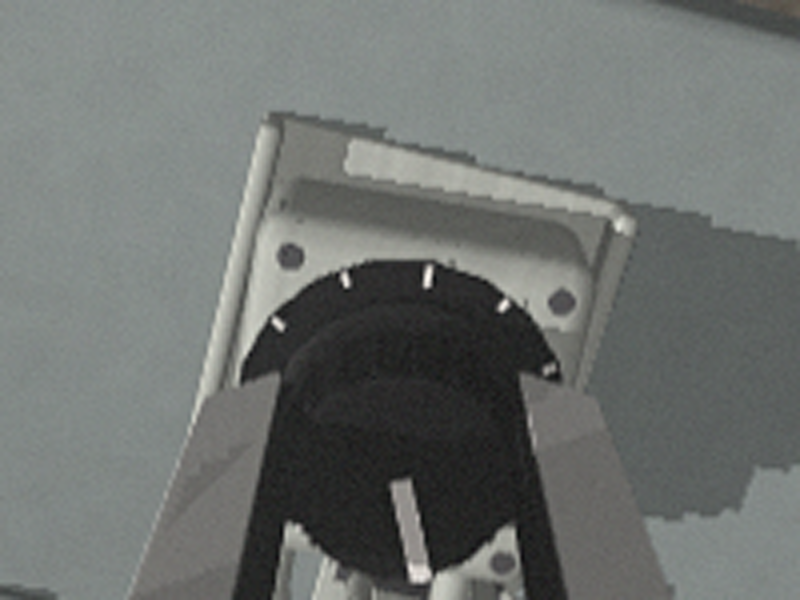

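```bash
python3 - <<'E'
from h import *
c=shot("wrist")
f=lambda u,v:(u/4+180,v/4+150)
a,b=onz(c,*f(402,480),.1415),onz(c,*f(418,578),.1415);print(a,b,-np.degrees(np.arctan2((b-a)[1],(b-a)[0])))
g=c["pixels"][265:300,270:295].astype(int).min(2)
m=(g>110)
for y in range(0,35,3): print(y+265,np.nonzero(m[y])[0]+270)
E
```

```text
[ 0.52670817 -0.0326935   0.1415    ] [ 0.54124064 -0.02664401  0.1415    ] -22.600716502266643
265 []
268 []
271 [278 279 280 281 282]
274 [278 279 280 281 282 283]
277 [279 280 281 282 283]
280 [280 281 282 283 284]
283 [280 281 282 283 284 285]
286 [281 282 283 284 285]
289 [282 283 284 285 286]
292 [282 283 284 285 286 287 292 293 294]
295 [283 284 285 286 288 289 290 291 292 293 294]
298 [273 274 287 288 289 290 291 292 293 294]
```

Call:
step_arm(motion=[[[0,0,0,0,0,0],[0,0,0,0,0,0],[0,0,0,0,0,0],[0,0,0,0,0,0]]], fingers=0.056)

```text
time_s: 8.62
ee_pos: [0.5278, -0.0326, 0.1264]
eef_rot: [2.787, 1.571, 3.035]
force: [-0.3, -0.6, 0.5]
grip_width: 0.056
```

```bash
python3 - <<'E'
from h import *
T=toolT(get_obs());print(T[:3,3],np.degrees(np.arctan2(T[1,2],T[0,2])),get_obs()["force"],get_obs()["moment"],get_obs()["time_s"])
c=shot("wrist");crop(c,"w5z.png",180,150,200,150,4);ridge(c,"r",(260,255,50,50),120)
E
```

```text
[ 0.52781798 -0.03259475  0.12636298] 14.180761740728826 [-0.30203735 -0.63965311  0.53364187] [-0.00627179  0.00823773  0.00253247] 8.625
r 323 [291.85758514 288.10526316] [ 0.5366 -0.0234] len 0.0237 clock deg -46.630207160321405
r 120 [263.65  297.825] [ 0.5467 -0.0375] len 0.0121 clock deg -28.05420532111979
```

View pics/w5z.png

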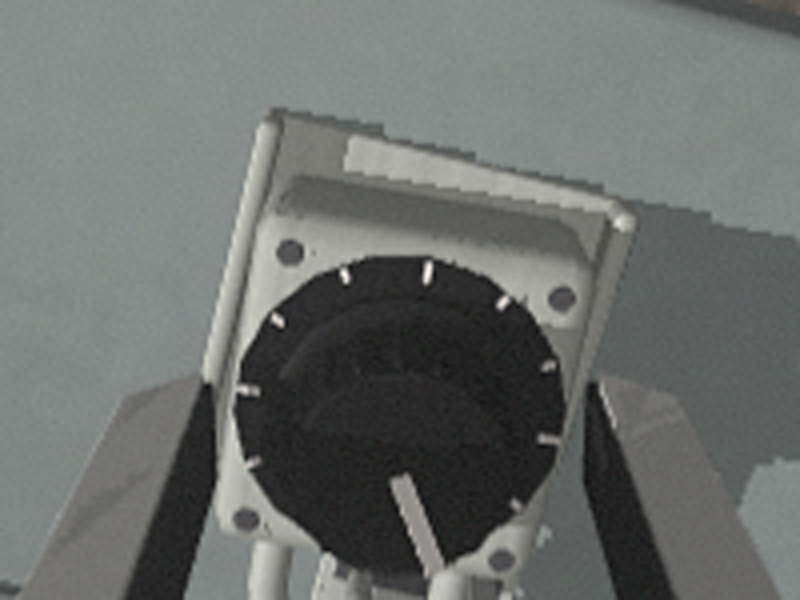

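```bash
python3 - <<'E'
from h import *
c=shot("wrist")
f=lambda u,v:(u/4+180,v/4+150)
a,b=onz(c,*f(400,477),.1415),onz(c,*f(432,565),.1415);print(a,b,-np.degrees(np.arctan2((b-a)[1],(b-a)[0])))
# remove: raise plan
print(get_obs()["qpos"])
E
```

```text
[ 0.52674122 -0.03286698  0.1415    ] [ 0.53911882 -0.02501903  0.1415    ] -32.37651035898859
[-1.30919330e-01  3.32902312e-01  1.67125690e+00  1.37830134e-05
  1.13742172e+00 -1.94924262e+00]
```

Call:
step_arm(motion=[[[-0.01,0,0,0,0,0],[-0.015,0,0,0,0,0],[-0.015,0,0,7.2,0,0],[0,0,0,7.2,0,0],[0,0,0,0,0,0],[0,0,0,0,0,0]]], fingers=0.078)

```text
time_s: 9.48
ee_pos: [0.5279, -0.0326, 0.1668]
eef_rot: [-0.259, 1.57, -0.26]
force: [-0.3, -0.3, 0.5]
grip_width: 0.078
```

```bash
python3 - <<'E'
from h import *
T=toolT(get_obs());print(T[:3,3],np.degrees(np.arctan2(T[1,2],T[0,2])),get_obs()["time_s"])
c=shot("wrist");crop(c,"w6z.png",180,150,200,150,4)
E
```

```text
[ 0.52787187 -0.03260227  0.16682366] -0.05517227834548553 9.475
```

View pics/w6z.png

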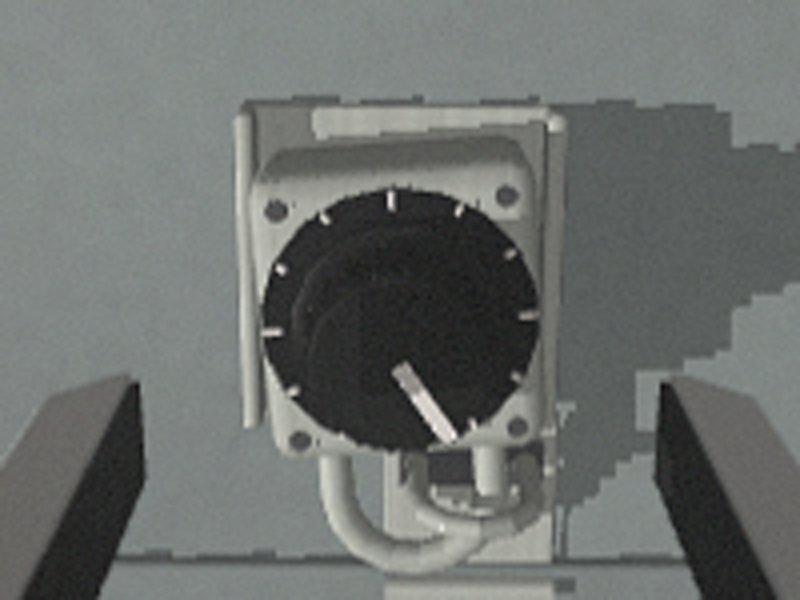

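```bash
python3 - <<'E'
from h import *
c=shot("wrist")
f=lambda u,v:(u/4+180,v/4+150)
S=[onz(c,*f(*p),.119) for p in [(276,210),(507,196),(300,440),(517,427)]]
for s in S: print(s.round(4))
print(np.mean(S,0))
for i,j in((0,2),(1,3)): a=S[j]-S[i];print(np.linalg.norm(a),np.degrees(np.arctan2(a[1],a[0])))
for i,j in((0,1),(2,3)): a=S[j]-S[i];print(np.linalg.norm(a),np.degrees(np.arctan2(-a[0],a[1])))
a,b=onz(c,*f(400,366),.1415),onz(c,*f(450,440),.1415);print(a,b,-np.degrees(np.arctan2((b-a)[1],(b-a)[0])))
s=shot("side");crop(s,"s6.png",290,180,100,75,8)
E
```

```text
[ 0.5057 -0.055   0.119 ]
[ 0.5031 -0.0133  0.119 ]
[ 0.5514 -0.0518  0.119 ]
[ 0.5487 -0.0103  0.119 ]
[ 0.52723585 -0.03259629  0.119     ]
0.04580638234979328 4.114678752576511
0.045686337196613296 3.7522991954405307
0.041835295420972474 3.54017115463591
0.04154531363986724 3.702983612717883
[ 0.5268275  -0.03263615  0.1415    ] [ 0.54057554 -0.02403098  0.1415    ] -32.0432517105526
```

View pics/s6.png

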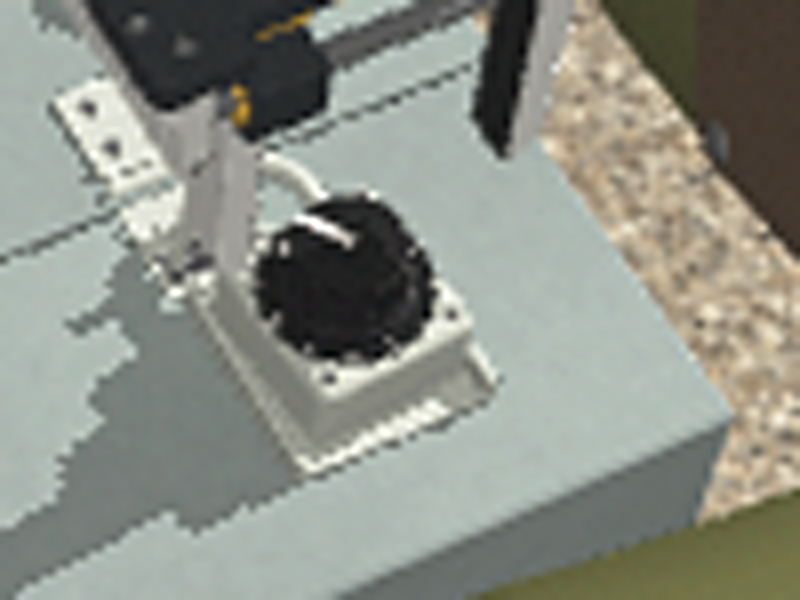

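```bash
python3 - <<'E'
from h import *
c=shot("wrist")
T=np.eye(4);T[:3,:3]=down(-74.727);T[:3,3]=[.5279,-.0326,.1266];c["W"]=T@c["T_tool_cam"]
f=lambda u,v:(u/4+180,v/4+150)
S=[onz(c,*f(*p),.119) for p in [(298,248),(583,336),(494,565)]]
for s in S: print(s.round(4))
a=S[1]-S[0];print(np.linalg.norm(a),np.degrees(np.arctan2(a[1],a[0])))
a=S[1]-S[2];print(np.linalg.norm(a),np.degrees(np.arctan2(-a[0],a[1])))
a,b=onz(c,*f(400,480),.1415),onz(c,*f(427,574),.1415);print(a,b,-np.degrees(np.arctan2((b-a)[1],(b-a)[0])))
E
```

```text
[ 0.5058 -0.0103  0.119 ]
[ 0.5514 -0.0124  0.119 ]
[ 0.5496 -0.0542  0.119 ]
0.04563681066673903 -2.744846522199686
0.041825373588952365 -2.483965149027034
[ 0.52766789 -0.03219186  0.1415    ] [ 0.53534503 -0.045584    0.1415    ] 60.17622613627296
```

Call:
step_arm(motion=[[[0.015,0,0,0,0,0],[0.02,0,0,0,0,0],[0.015,0,0,0,0,0],[0.01,0,0,0,0,0],[0.005,0,0,0,0,0],[0,0,0,0,0,0],[0,0,0,0,0,0]]])

```text
time_s: 10.55
ee_pos: [0.5281, -0.0326, 0.1019]
eef_rot: [-0.145, 1.57, -0.149]
force: [-0.1, 0.2, -0.5]
grip_width: 0.0774
```

Call:
step_arm(motion=[[[0,0,0,0,0,0],[0,0,0,0,0,0],[0,0,0,0,0,0],[0,0,0,0,0,0],[0,0,0,0,0,0],[0,0,0,0,0,0]]], fingers=0.04, squeeze=40)

```text
time_s: 11.3
ee_pos: [0.5279, -0.0326, 0.1016]
eef_rot: [-0.161, 1.571, -0.165]
force: [-1.5, 0.8, 2.7]
grip_width: 0.0545
```

```bash
python3 - <<'E'
from h import *
T=toolT(get_obs());print(T[:3,3],get_obs()["moment"],np.degrees(np.arctan2(T[1,2],T[0,2])),get_obs()["time_s"])
c=shot("wrist");crop(c,"w7z.png",180,180,200,150,4)
E
```

```text
[ 0.52789084 -0.03259887  0.10156519] [ 0.10894495  0.15042782 -0.05024889] -0.2181197066194701 11.3
```

View pics/w7z.png

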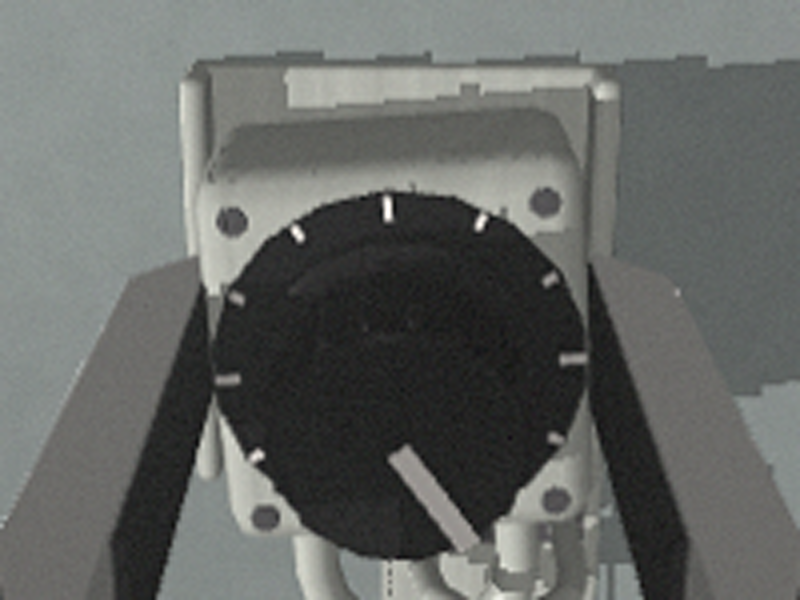

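Call:
step_arm(motion=[[[0,0,0,0,0,0],[0,0,0,-1.8,0,0],[0,0,0,-1.8,0,0],[0,0,0,0,0,0]]], fingers=0.064)

```text
time_s: 11.85
ee_pos: [0.5278, -0.0326, 0.1014]
eef_rot: [-2.904, 1.571, -2.844]
force: [0.6, -0.7, 1.7]
grip_width: 0.0641
```

Call:
step_arm(motion=[[[0,0,0,0,0,0],[0,0,0,0,0,0],[0,0,0,0,0,0],[0,0,0,0,0,0]]], fingers=0.04, squeeze=45)

```text
time_s: 12.35
ee_pos: [0.5278, -0.0326, 0.1014]
eef_rot: [3.097, 1.571, -3.127]
force: [-0.7, -0.5, 0.7]
grip_width: 0.0536
```

Call:
step_arm(motion=[[[0,0,0,1.8,0,0],[0,0,0,1.8,0,0],[0,0,0,0,0,0],[0,0,0,0,0,0]]])

```text
time_s: 12.85
ee_pos: [0.5278, -0.0326, 0.1014]
eef_rot: [-3.083, 1.571, -3.087]
force: [-0.2, -0.3, 0.3]
grip_width: 0.0535
```

```bash
python3 - <<'E'
from h import *
T=toolT(get_obs());print(T[:3,3],get_obs()["moment"],np.degrees(np.arctan2(T[1,2],T[0,2])),get_obs()["time_s"])
c=shot("wrist");crop(c,"w8z.png",180,180,200,150,4)
E
```

```text
[ 0.5278183  -0.03260415  0.10141951] [ 0.04956452 -0.0109154  -0.00604924] -0.21197507870572524 12.85
```

View pics/w8z.png

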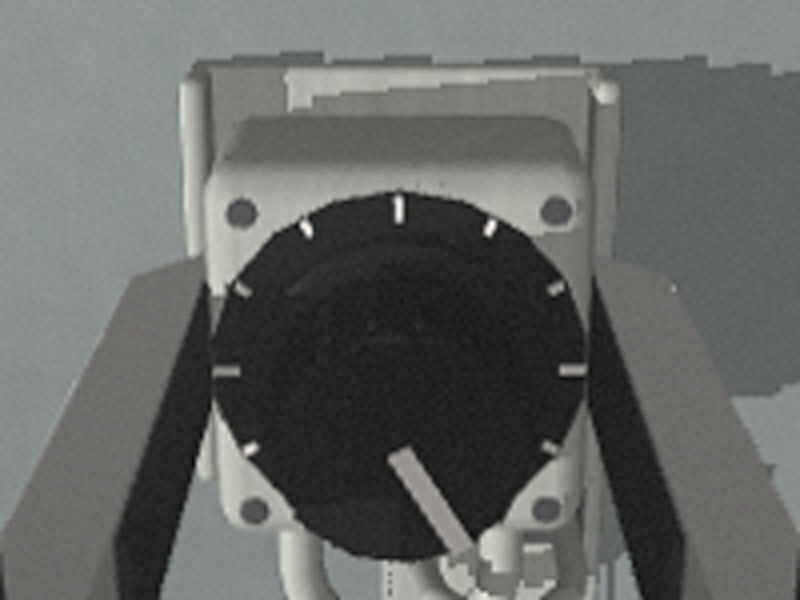

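Call:
step_arm(motion=[[[-0.0015,0,0,0,0,0],[0,0,-0.003,0,0,0],[0,0,-0.003,0,0,0],[0,0,-0.002,0,0,0],[0,0,-0.002,0,0,0],[0,0,0,0,0,0]]])

```text
time_s: 13.65
ee_pos: [0.5179, -0.0326, 0.103]
eef_rot: [-0.112, 1.57, -0.116]
force: [4.3, 0.5, -6.5]
grip_width: 0.0536
```

```bash
python3 - <<'E'
from h import *
T=toolT(get_obs());print(T[:3,3],get_obs()["force"],get_obs()["moment"],get_obs()["time_s"])
c=shot("wrist");crop(c,"w9z.png",180,180,200,200,3)
E
```

```text
[ 0.51789588 -0.03257756  0.1030112 ] [ 4.25208864  0.47240156 -6.49969378] [-0.00941427 -0.52896837  0.0461881 ] 13.65
```

View pics/w9z.png

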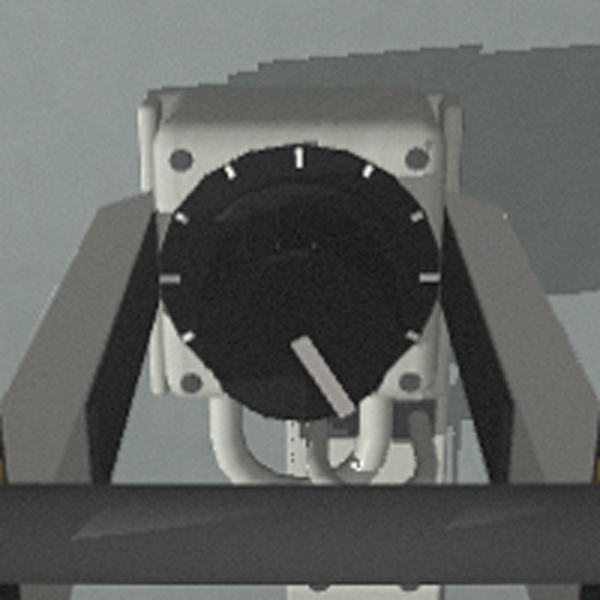

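Call:
step_arm(motion=[[[0,0,-0.003,0,0,0],[0,0,-0.003,0,0,0],[0,0,-0.003,0,0,0],[0,0,-0.003,0,0,0],[0,0,0,0,0,0]]])

```text
time_s: 14.32
ee_pos: [0.5055, -0.0325, 0.1029]
eef_rot: [3.064, 1.57, 3.06]
force: [1.3, -0.7, -5.1]
grip_width: 0.0533
```

Call:
step_arm(motion=[[[0,0,-0.0015,0,0,0],[0,0,-0.0015,0,0,0],[0,0,0,0,0,0]]])

```text
time_s: 14.7
ee_pos: [0.5027, -0.0325, 0.1029]
eef_rot: [-2.951, 1.571, -2.955]
force: [3.3, -0.6, -5.3]
grip_width: 0.0535
```

```bash
python3 - <<'E'
from h import *
T=toolT(get_obs());print(T[:3,3],get_obs()["force"],get_obs()["moment"],get_obs()["time_s"])
c=shot("wrist");crop(c,"w10z.png",180,180,200,200,3)
s=shot("side");crop(s,"s10.png",270,160,130,100,6)
E
```

```text
[ 0.50273016 -0.0325146   0.10293691] [ 3.34481674 -0.57971173 -5.3384609 ] [-0.05087792 -0.58392337 -0.03507303] 14.7
```

View pics/w10z.png

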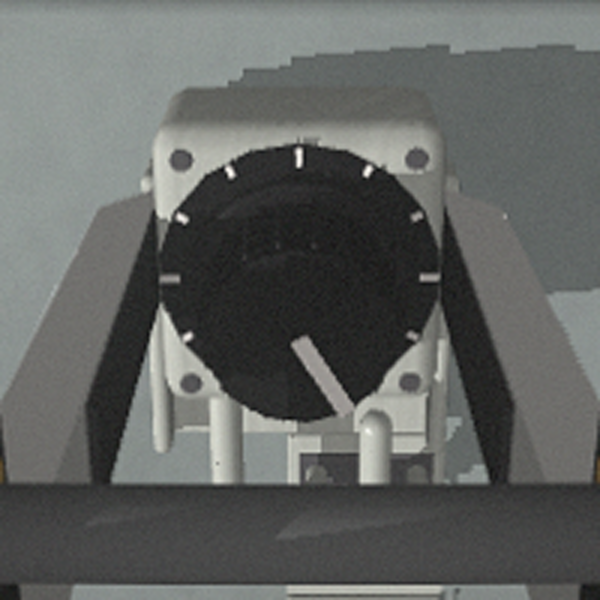

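View pics/s10.png

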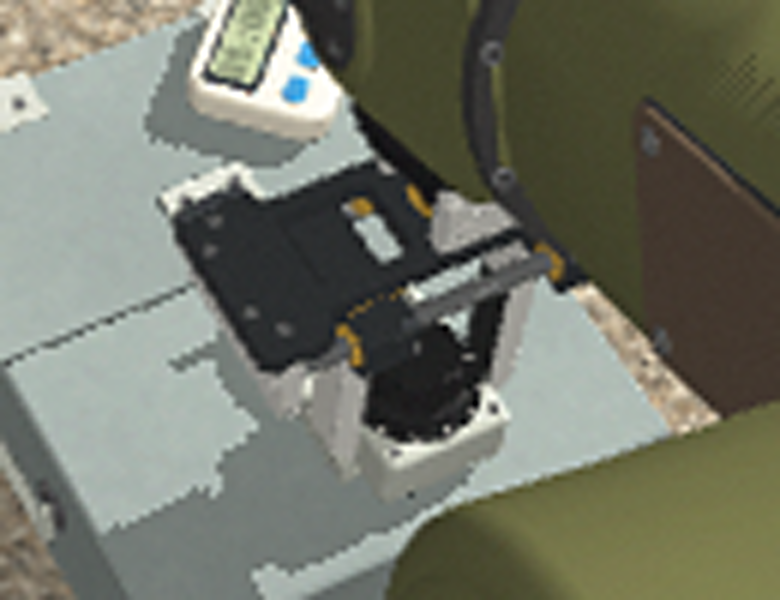

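Call:
step_arm(motion=[[[0,0,-0.001,0,0,0],[0,0,0,0,0,0]]])

```text
time_s: 15.05
ee_pos: [0.5022, -0.0325, 0.1031]
eef_rot: [-0.042, 1.57, -0.046]
force: [6.9, 0.2, -6.5]
grip_width: 0.0537
```

Call:
step_arm(motion=[[[0,0,-0.001,0,0,0],[0,0,0,0,0,0]]])

```text
time_s: 15.3
ee_pos: [0.5019, -0.0325, 0.1033]
eef_rot: [-0.039, 1.568, -0.043]
force: [11.2, -0.0, -7.7]
grip_width: 0.0538
```

Call:
step_arm(motion=[[[0,0,-0.001,0,0,0],[0,0,0,0,0,0]]])

```text
time_s: 15.55
ee_pos: [0.5017, -0.0325, 0.1036]
eef_rot: [-0.045, 1.566, -0.048]
force: [18.0, -0.1, -9.5]
grip_width: 0.0534
```

Call:
step_arm(motion=[[[0,0,0.002,0,0,0],[0,0,0.003,0,0,0],[0,0,0.005,0,0,0],[0,0,0.005,0,0,0],[0,0,0.005,0,0,0],[0,0,0.005,0,0,0],[0,0,0.005,0,0,0],[0,0,0.003,0,0,0],[0,0,0.002,0,0,0],[0,0,0,0,0,0],[0,0,0,0,0,0]]])

```text
time_s: 16.92
ee_pos: [0.5347, -0.0326, 0.103]
eef_rot: [-2.896, 1.571, -2.9]
force: [-0.2, -0.2, -4.6]
grip_width: 0.0536
```

```bash
python3 - <<'E'
from h import *
T=toolT(get_obs());print(T[:3,3],get_obs()["force"],get_obs()["moment"],get_obs()["time_s"])
c=shot("wrist");crop(c,"w11z.png",180,210,200,150,4)
t=shot("top");crop(t,"t11.png",270,170,90,80,7)
s=shot("side");crop(s,"s11.png",270,160,130,100,6)
E
```

```text
[ 0.53474722 -0.03261127  0.10295264] [-0.21690621 -0.24906576 -4.56016211] [0.02483523 0.0662059  0.01204427] 16.925
```

View pics/w11z.png

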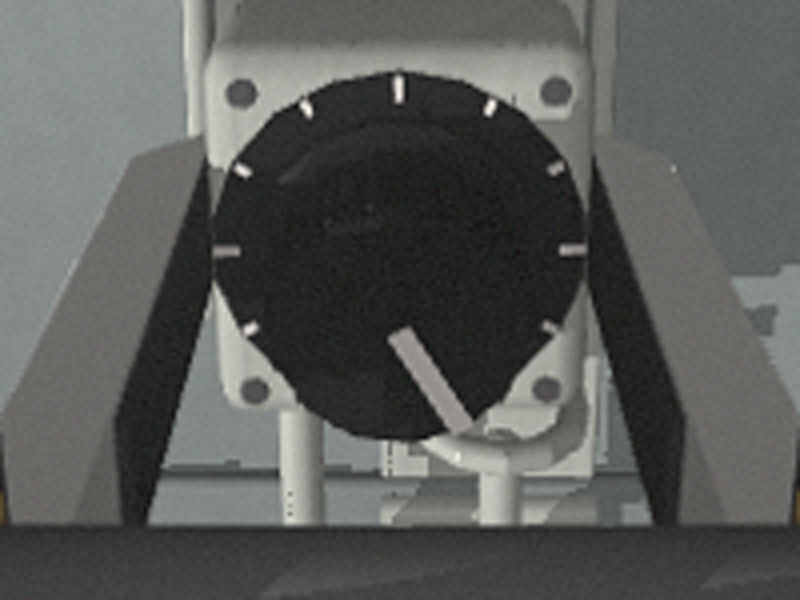

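View pics/s11.png

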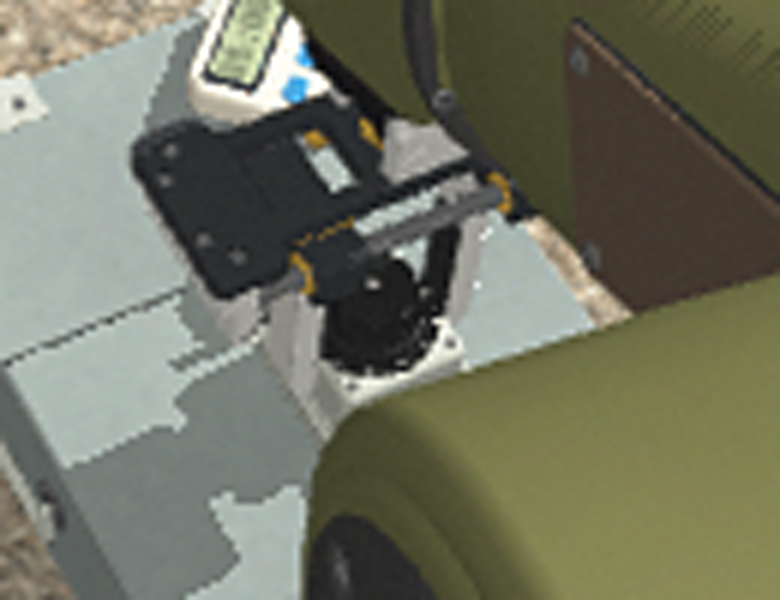

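```bash
python3 - <<'E'
from h import *
c=shot("wrist")
f=lambda u,v:(u/4+180,v/4+210)
print("staple",onz(c,*f(500,453),.1165).round(4))
print("staple far/near",onz(c,*f(500,475),.1165).round(4),onz(c,*f(500,432),.1165).round(4))
S=[onz(c,*f(*p),.1205) for p in [(241,93),(555,91),(256,390),(546,388)]]
for s in S:print(s.round(4))
m=np.mean(S,0);print("centre",m.round(4),"face",m[0]+.029)
E
```

```text
staple [ 0.5704 -0.0179  0.1165]
staple far/near [ 0.5743 -0.0178  0.1165] [ 0.5668 -0.018   0.1165]
[ 0.5113 -0.0538  0.1205]
[ 0.5112 -0.0122  0.1205]
[ 0.5568 -0.0534  0.1205]
[ 0.5566 -0.0119  0.1205]
centre [ 0.534  -0.0328  0.1205] face 0.5629553903890163
```

View pics/t11.png

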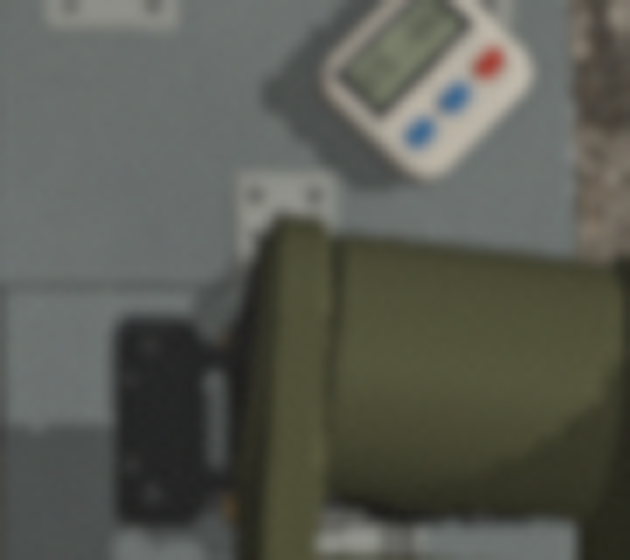

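Call:
step_arm(motion=[[[0,0,0.001,0,0,0],[0,0,0.001,0,0,0],[0,0,0.001,0,0,0],[0,0,0,0,0,0],[0,0,0,0,0,0]]])

```text
time_s: 17.75
ee_pos: [0.5378, -0.0326, 0.1029]
eef_rot: [-2.501, 1.571, -2.504]
force: [-0.2, -0.0, -3.8]
grip_width: 0.0534
```

Call:
step_arm(motion=[[[0,0,0.001,0,0,0],[0,0,0.001,0,0,0],[0,0,0,0,0,0],[0,0,0,0,0,0]]])

```text
time_s: 18.25
ee_pos: [0.5398, -0.0327, 0.1029]
eef_rot: [-1.422, 1.571, -1.425]
force: [-0.1, -0.1, -4.1]
grip_width: 0.0536
```

Call:
step_arm(motion=[[[-0.002,0,0,0,0,0],[-0.003,0,0,0,0,0],[-0.004,0,0,0,0,0],[0,0,0,0,0,0]]])

```text
time_s: 18.75
ee_pos: [0.54, -0.0327, 0.1124]
eef_rot: [-0.109, 1.57, -0.113]
force: [-0.7, -0.2, -5.1]
grip_width: 0.0538
```

```bash
python3 - <<'E'
from h import *
T=toolT(get_obs());print(T[:3,3],get_obs()["force"],get_obs()["moment"],get_obs()["time_s"])
c=shot("wrist");crop(c,"w12z.png",180,210,200,150,4)
E
```

```text
[ 0.54003807 -0.03266843  0.11241432] [-0.733953   -0.214277   -5.05272404] [ 0.01129282  0.02761194 -0.02196277] 18.75
```

View pics/w12z.png

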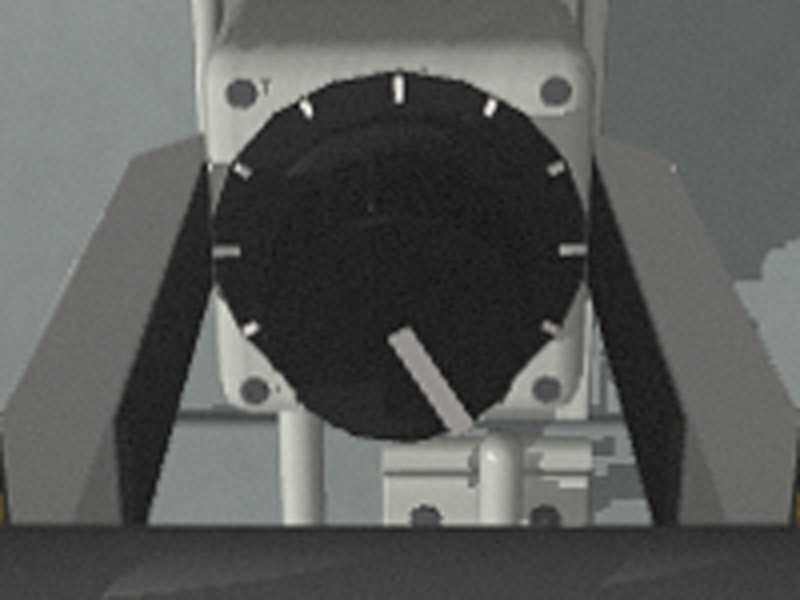

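Call:
step_arm(motion=[[[-0.005,0,0,0,0,0],[-0.01,0,0,0,0,0],[-0.015,0,0,0,0,0],[-0.02,0,0,0,0,0],[-0.02,0,0,0,0,0],[-0.02,0,0,0,0,0],[-0.02,0,0,0,0,0],[-0.02,0,0,0,0,0],[-0.015,0,0,0,0,0],[-0.01,0,0,0,0,0],[-0.005,0,0,0,0,0],[0,0,0,0,0,0]]])

```text
time_s: 20.3
ee_pos: [0.5398, -0.0327, 0.2718]
eef_rot: [3.067, 1.571, 3.063]
force: [0.3, 0.7, -5.2]
grip_width: 0.0537
```

Call:
step_arm(motion=[[[0,0,0,0,0,0],[0,0,0,0,0,0],[0,0,0,0,0,0],[0,0,0,0,0,0]]])

```text
time_s: 20.8
ee_pos: [0.5398, -0.0326, 0.2719]
eef_rot: [3.14, 1.571, 3.136]
force: [-0.1, -0.5, -4.0]
grip_width: 0.0536
```

```bash
python3 - <<'E'
from h import *
T=toolT(get_obs());print(T[:3,3],get_obs()["force"],get_obs()["moment"],get_obs()["time_s"],get_obs()["grip_width"])
c=shot("wrist");crop(c,"w13.png",0,0,560,420,1)
s=shot("side");crop(s,"s13.png",100,80,320,240,2)
E
```

```text
[ 0.53981769 -0.03264077  0.27185351] [-0.12917201 -0.47141089 -3.98646911] [ 0.02656836  0.02586453 -0.01995017] 20.8 0.05363041693932544
```

View pics/w13.png

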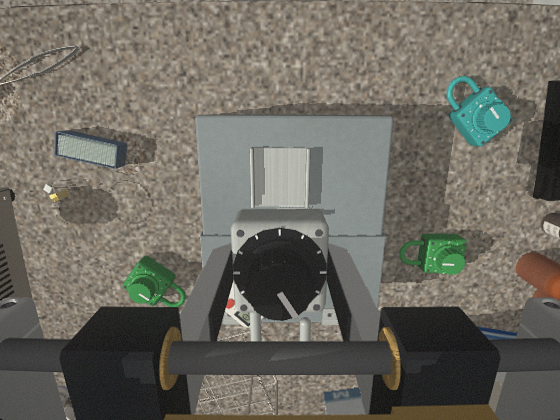

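View pics/s13.png

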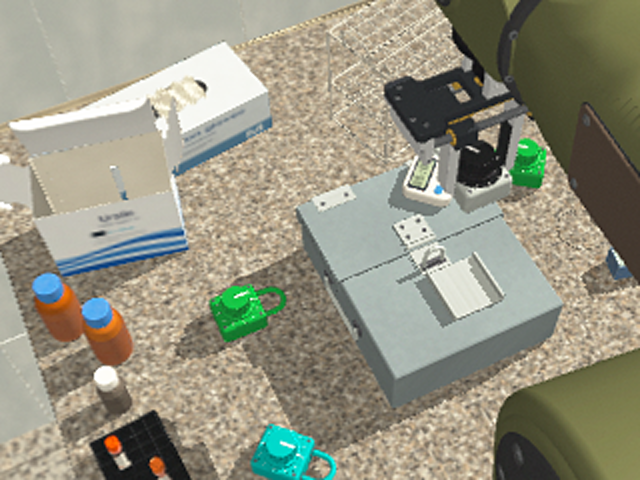

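```bash
python3 - <<'E'
from station import ticket
print(ticket.hand_in())
E
```

```text
the job is handed in; nothing more can be done
None
```

I turned the dial from one o'clock to two, then back to eleven, and drew the lock back until the shackle stopped. I then slid the lock forward, lifted it clear of the staple and handed the job in at about 21 s with the gripper still holding it.

**Final state:**
- **Height:** the lock is dial up, and its underside is about 17 cm above the box deck, worked out from the gripper height.
- **Grip:** the finger opening is 53.6 mm, which fits the 54 mm body. The wrist load of about 4 N roughly matches the lock's weight.
- **Surroundings:** the last pictures show the channel and staple empty. By eye, the timer, bottle and vial had not moved.

**Dial:** at two it read about 57° against the lock (60° wanted, 5.7° allowed). At eleven it read about -28° (-30° wanted).

**Shackle:** the pull rose to 18 N about 26 mm behind the shut position, which I took as the shackle's end stop. The later wrist pictures show the left leg's tip clear of the body. I did not measure the 12 mm gap itself.

**What disagreed:**
- **Lock twisted:** turning the dial back twisted the lock about 3.7° in the channel, and the knob slipped about 7° in the fingers. The first grip on the body stayed crooked, so I gripped it again at that angle and straightened it before pulling.
- **Knob position:** the top and side cameras put the knob about 3 mm from where the wrist camera did. I used the wrist camera, whose two views agreed.
- **Staple position:** my image estimate was about 3 mm nearer than the given dimensions. I went by the dimensions, and the lock lifted off without snagging.

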